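# Shut the battery charging box and hold its lock pin through both eyes

### The arm

A 7-joint arm with a two-finger parallel gripper is mounted at the origin on the work surface. World frame = base frame: x ahead of the robot, y to its left, z up, the work surface at z = 0. Lengths are in m, angles in rad, forces in N, time in s.
With the tool pointing down it reaches from about 0.4 to 0.85 m from the base axis. Payload 4.5 kg.
Tool frame: the origin (TCP) lies midway between the tips of the shut fingers; the grasp point (between the pads) lies 19 mm behind it; x points along the fingers, y is the direction in which the jaws open and shut, and the axes are right-handed (so a half turn about x gives the same grasp; the last joint's range is limited). The gripper opens to 88 mm and grips with 3 to 60 N. Pads are 18 mm wide; open, the fingers measure 123 mm over their backs; the gripper's body (75 mm by 187 mm) begins 45 mm behind the grasp point.
Start: joints at [1.282, 0.689, -0.195, 1.565, 0.157, 0.902, -0.215], TCP at [0.198, -0.593, 0.239] pointing down, gripper open.
Joint ranges: [-3.01, 3.01], [-0.46, 2.08], [-1.47, 1.51], [0.13, 2.56], [-1, 4.14], [0.04, 2.09], [-2.66, 2.66]. Speed limits (rad/s): [2.57, 2.57, 3.14, 3.14, 3.14, 3.14, 3.14].

### API

Orientations are given as a unit quaternion [x, y, z, w].
In Python, from station import * gives the robot as it stands.
- The arm moves only by the tool send_rows, never from a script. Its argument "plan" is a list of rows, each a list of 3 entries, a list of its own where there are three numbers: the shift along the world's x, y, z in mm, then the turn, a rotation vector about the world's x, y, z in rad, then the opening, from -1 (shut) to 1 (fully open). A call has 1 to 5 rows; each row is the pose to reach, as a shift and turn from the pose commanded when the call began; what a row does not reach only later rows make up. A row lasts 1/10 s, in which the tool goes at most 50 mm and 8.59 degrees, less where a joint would pass 70% of its speed; a pose out of reach is approached as far as the arm can. A call with a gripper value outside its range is refused whole. The fingers move at their own pace and stop on an object; "squeeze" is the grip in N (left out, the last holds). Time passes only in rows, so rows that repeat a pose let the fingers close. It gives the time, the measured TCP pose, the force and the opening at its end, in the units of the state.
- read_state(): the state, without advancing time (a new reading comes with each control period).
- snapshot(name): name is "side" or "top" or "wrist"; returns a dict with "pixels" (384x512x3 uint8, blue, green, red), "fx", "fy", "cx", "cy" (pixels), "xyz" and "attitude" of the camera in the world. Camera axes: x right, y up, looking along -z (the intrinsics and any distortion apply to the point x, -y, -z); pixel columns grow to the right and rows downward; lengths in m; the calibration is good to about 2 mm. A picture is of the moment at which its call begins. There is no depth.
- hand_in(): hands the job in, once; it reports no verdict.
The state is a dict: "clock": time; "joints": joint angles; "joint_vel": joint speeds; "joint_torque": joint torques, N m; "tool_pos": TCP position; "ee_rot": TCP orientation; "wrist_force": force on the tool from outside, world axes, zero at the start; "moment": the same for the moment, N m; "opening": opening from 0.0 (shut) to 1.0 (fully open).
Only numpy, scipy, OpenCV 4.12 (cv2) and the standard library are available. Lean on these libraries where they do the work, as an engineer would, in place of code of your own. Each camera call takes 0.05 s, during which the arm holds its last target. There are 200 camera calls.

### The job

On the pit bench, shut the yellow lid of the battery charging box fully, then take the red-handled lock pin out of the blue stand and thread it from above through the eye on the lid and on through the eye on the box below it. Finish while still holding the pin there, upright through both eyes, with its collar kept about 10 mm above the lid's eye so that I can slip a seal tag under it: do not let go and do not let the collar come down on the eye. Leave the blue pin, the wheel, the shock absorber and the spare battery where they are.

Things in the scene. Friction and masses are not known exactly. Their poses are not given: they have to be found in the camera images.
- chargebox: Open-topped dark grey sheet-metal battery box, fixed to the bench: 130 (its x) x 220 (its y) x 100 mm high, with a red battery inside. Origin: centre of its underside, on the bench; z up. Its hinge side is +x (away from the robot); its front, with the steel lug of the lower eye, is -x. It stands left or right on the bench and may be turned up to 0.35 rad.
- lid (a joint): Angle of the lid's hinge in rad: 0 = shut (a hard stop, lid level), grows as the free front edge rises; starts half open, between about 0.8 and 1.2. The hinge is stiff (about 0.3 N m of friction): the lid stays where it is left and is pushed shut with some 3 to 5 N near its free edge.
- lid_hinge (a point): Point on the lid's hinge axis, mid-width, on the far (+x) edge of the box 100 mm above the bench; the lid turns about the box's y axis through it. The lid is a yellow plate 130 x 220 x 8 mm, its underside level with the hinge axis when shut (top face then 108 mm above the bench). The lid's frame: x away from its free edge, z out of its upper, outer face.
- lid_press (a point): Point on the lid's outer (upper) face, mid-width, 105 mm from the hinge and 25 mm from the free front edge: a good place to push the lid shut. Turns with the lid.
- upper_eye (a point): Upper eye: centre of the 11 mm round hole, at the upper face of the 40 x 40 x 8 mm steel lug that sticks out level from the lid's free edge (hole centre 20 mm beyond the edge, 150 mm from the hinge). Turns with the lid; with the lid shut its upper face is 108 mm above the bench and the hole stands vertical, right above the lower eye. z: out of the upper face.
- lower_eye (a point): Lower eye: centre of the 11 mm round vertical hole, at the upper face of the 40 x 40 x 8 mm steel lug on the front of the box; the hole centre is 20 mm out from the box's front, its upper face 55 mm and its underside 47 mm above the bench. 53 mm below the upper eye when the lid is shut.
- stand: Blue pin stand, fixed to the bench: 70 (its x) x 150 (its y) mm plate on four posts, upper face 115 mm above the bench, with two 11 mm holes at its y = -35 and +35 mm. Origin: centre of its underside, on the bench. The two pins stand in the holes, either way round, resting on their collars.
- lockpin: The lock pin, loose, 80 g or so, upright in the stand. Red round handle 20 mm in diameter and 46 mm high, over a round aluminium collar 26 mm in diameter and 4 mm thick, over a round steel shank 8 mm in diameter and 100 mm long, whose last 8 mm taper to a 4 mm nose. Origin: centre of the collar's underside; z up along the pin; the handle's top is at z = +50 mm, the tip at z = -100 mm. The pin is round: its yaw means nothing.
- lockpin_grip (a point): Grasp point on the axis of the red handle, 28 mm above the collar's underside (24 mm above the collar's top); 22 mm below the handle's top.
- lockpin_tip (a point): Lower end of the lock pin's nose, 100 mm below the collar's underside.
- lockpin_collar (a point): Centre of the underside of the lock pin's collar.
- sparepin_grip (a point): The other pin in the stand, blue handle, to be left alone: same handle and collar, shank 75 mm. Point on the handle's axis 28 mm above its collar's underside.
- wheel_center (a point): Bystander: black tyre on a white wheel lying flat, 110 mm in diameter, 45 mm high. Point at its centre.
- shock_center (a point): Bystander: orange and blue shock absorber lying flat, 120 x 22 x 22 mm. Point at its centre.
- pack_center (a point): Bystander: spare black and orange battery pack, 138 x 46 x 26 mm, lying flat. Point at its centre.
Things that resemble listed ones, but are neither listed nor needed, are in the scene too. Leave any green or turquoise look-alike of the lockpin alone.

How it is judged:
By the outcome, as a careful person would: the job done as asked, in the order asked, and still so for the second after the job is handed in, while the arm keeps its last pose, push and grip.
It also fails if it takes over 64 s, if anything falls off the work surface, if the arm or the gripper's body presses on something with over 40 N, if the wrist force passes 120 N, or if a joint passes its speed limit or range.

## Working session

There is one attempt and no reset: what is moved stays moved. The work goes in short steps, Python scripts to look and compute and a tool call to move; the robot and the scene stay as the last step left them, time stands still between calls to the robot, and variables do not carry over. Pictures are saved under pics/ and viewed, about 8 in all and at most 12, crops included, and the job is handed in when it is done.

Besides the shell and the picture viewer there is one more tool, called after "Call:" by a JSON object that holds its "name" and its "arguments", one argument or row to a line. send_rows: Moves the arm, as the interface text tells. Its arguments: {"type":"object","properties":{"plan":{"type":"array","items":{"type":"array"}},"squeeze":{"type":"number"}},"required":["plan"]}

```bash
mkdir -p pics; cat > h.py <<'E'
from station import *
import numpy as np, cv2
from scipy.spatial.transform import Rotation as R
def snap(n,save):
    s=snapshot(n); cv2.imwrite('pics/'+save,s['pixels'])
    np.save('pics/'+save[:-4]+'.npy',dict((k,s[k]) for k in s),allow_pickle=True); return s
def load(f): return np.load('pics/'+f+'.npy',allow_pickle=True).item()
def rot(s):
    a=np.array(s['attitude'],float); return R.from_quat(a) if a.size==4 else R.from_matrix(a)
def K(s): return np.array([[s['fx'],0,s['cx']],[0,s['fy'],s['cy']],[0,0,1.]])
def dist(s): return np.array(s.get('distortion',s.get('dist',[0,0,0,0,0])),float)
def ray(s,u,v):
    p=cv2.undistortPoints(np.array([[[u,v]]],float),K(s),dist(s))[0,0]
    return np.array(s['xyz'],float),rot(s).apply([p[0],-p[1],-1])
def atz(s,u,v,z):
    o,d=ray(s,u,v); return o+d*(z-o[2])/d[2]
def proj(s,P):
    q=rot(s).inv().apply(np.atleast_2d(P)-np.array(s['xyz'])); q=q*[1,-1,-1]
    return cv2.projectPoints(q,np.zeros(3),np.zeros(3),K(s),dist(s))[0][:,0]
def tri(obs):
    A=np.zeros((3,3));b=np.zeros(3)
    for s,u,v in obs:
        o,d=ray(s,u,v);d=d/np.linalg.norm(d);M=np.eye(3)-np.outer(d,d);A+=M;b+=M@o
    return np.linalg.solve(A,b)
E
python3 - <<'E'
from h import *
for n in('top','side'):
    s=snap(n,n+'1.png'); print({k:s[k] for k in s if k!='pixels'})
a=[cv2.imread('pics/%s1.png'%n) for n in('top','side')]
for n,i in zip(('top','side'),a): cv2.imwrite('pics/%s1b.png'%n,cv2.resize(i,(800,600),interpolation=cv2.INTER_CUBIC))
print(read_state())
E
```

```text
{'fx': 461.8773153770337, 'fy': 461.8773153770337, 'cx': 252.7880201629544, 'cy': 190.5557472602404, 'xyz': array([0.48740577, 0.02858641, 1.62143668]), 'attitude': array([-0.01136597,  0.02774927,  0.71606843, -0.69738569])}
{'fx': 482.84349911962187, 'fy': 482.84349911962187, 'cx': 245.76535383933196, 'cy': 184.34032920279108, 'xyz': array([ 0.53457433, -0.97578721,  0.97413378]), 'attitude': array([ 0.41383961, -0.01274075, -0.00227474,  0.91025781])}
{'clock': 0.1, 'joints': array([ 1.28180374,  0.68992192, -0.19455338,  1.56620518,  0.15730077,
        0.90247692, -0.21507404]), 'joint_vel': array([ 1.56957402e-03, -8.80371584e-04,  2.62166677e-04, -3.86953740e-03,
       -7.10281293e-04, -5.00020738e-06, -1.65046755e-03]), 'joint_torque': array([-3.56953213e-03, -5.28507257e+01, -1.27174169e+00, -1.53838563e+01,
       -5.26151899e-02,  1.99356953e-03,  5.18137017e-05]), 'tool_pos': array([ 0.19806492, -0.59220982,  0.23798674]), 'ee_rot': array([-0.69778632, -0.11423174,  0.69803337, -0.11311402]), 'wrist_force': array([-0.83808795, -0.15200547,  0.19109305]), 'moment': array([-0.01799729, -0.00348761, -0.01989736]), 'opening': 1.0005538636382962}
```

View pics/top1b.png

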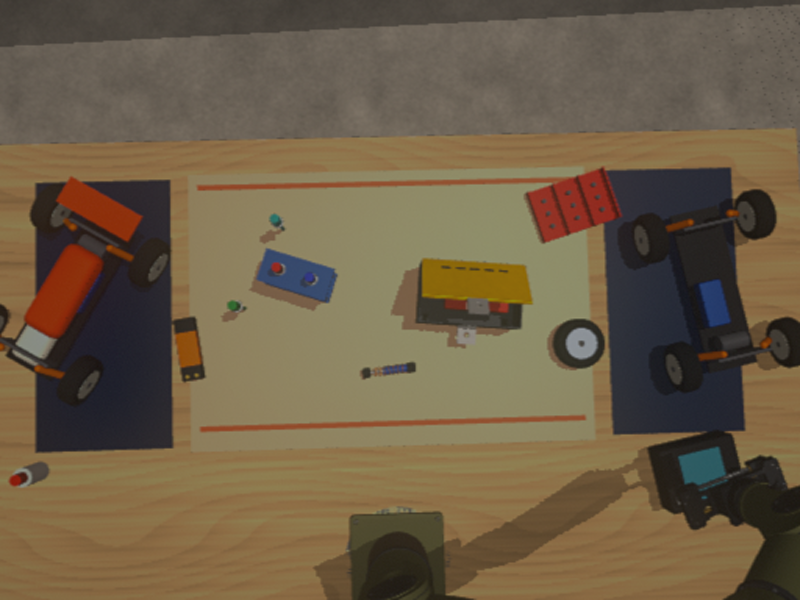

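View pics/side1b.png

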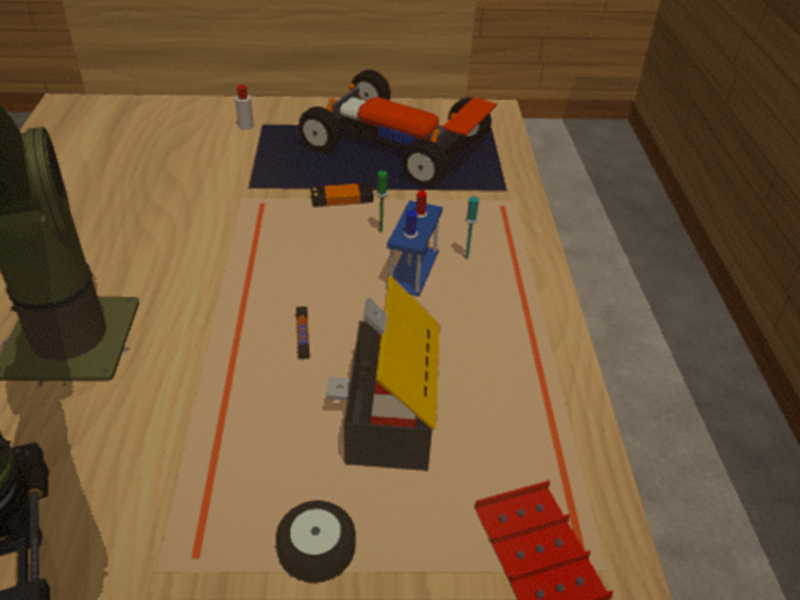

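The top view shows the box right of centre, with the lower lug near (466,336), the upper lug near (478,307), and the hinge on the far side. The stand is at left, with the red pin at (277,268) and the blue one at (310,279). The turquoise and green pins stand apart from it. Next I'll enlarge the parts I need to measure.

```bash
python3 - <<'E'
from h import *
t=cv2.imread('pics/top1.png');s=cv2.imread('pics/side1.png')
z=lambda i,x,y,w,h,f:cv2.resize(np.clip(i[y:y+h,x:x+w].astype(float)*1.5,0,255).astype(np.uint8),(w*f,h*f),interpolation=cv2.INTER_CUBIC)
c=np.zeros((600,800,3),np.uint8)
c[:300,:480]=z(t,260,160,96,60,5)      # top box
c[:300,480:800]=z(t,157,145,64,60,5)   # top stand
c[300:600,:400]=z(s,205,180,100,75,4)
c[300:600,400:800]=z(s,210,225,80,60,5)
cv2.imwrite('pics/c1.png',c)
E
```

```text
(no output)
```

View pics/c1.png

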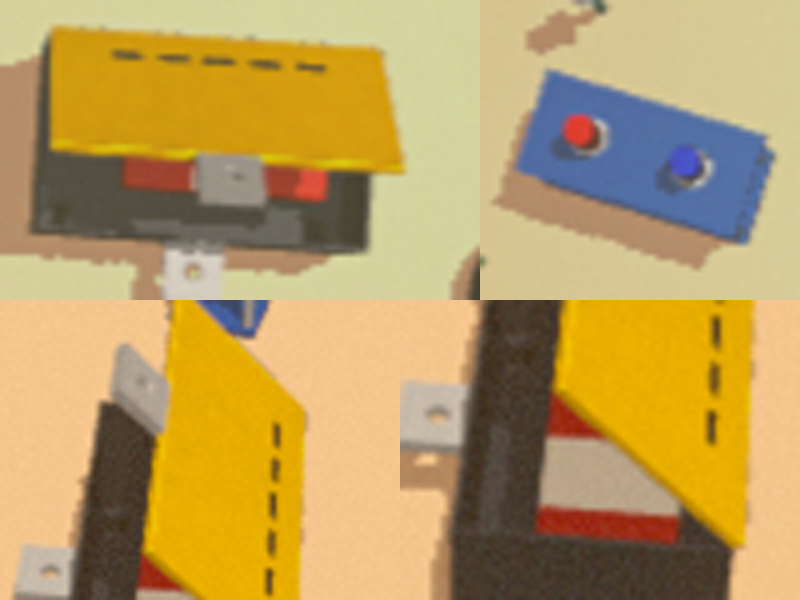

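```bash
python3 - <<'E'
from h import *
t=load('top1');s=load('side1')
print('low tri',tri([(t,298.2,213.8),(s,217.4,247.4)]),'top@55',atz(t,298.2,213.8,.055),'side@55',atz(s,217.4,247.4,.055))
u=tri([(t,307,194.8),(s,240.6,200.9)]);print('up tri',u)
print('corners',atz(t,333.2,209.6,.1),atz(t,266.4,206.8,.1))
r=atz(t,176.4,170.8,.165);b=atz(t,197.9,176.6,.165);print('red',r,'blue',b,np.linalg.norm(r-b))
# side: handle tops (421,194)/(411,213) in 800x600
print('side red',atz(s,421/1.5625,193/1.5625,.165),atz(s,411/1.5625,213/1.5625,.165))
E
```

```text
low tri [ 0.492636   -0.16125782  0.05169975] top@55 [ 0.49068529 -0.16094728  0.055     ] side@55 [ 0.49472319 -0.16409012  0.055     ]
up tri [ 0.54902576 -0.16963107  0.2205293 ]
corners [ 0.50132524 -0.27188151  0.1       ] [ 0.51645003 -0.05122945  0.1       ]
red [0.63624627 0.23301115 0.165     ] blue [0.61619293 0.16574435 0.165     ] 0.07019229947949077
side red [0.64023842 0.22875115 0.165     ] [0.61835471 0.16280493 0.165     ]
```

```bash
python3 - <<'E'
from h import *
s=read_state();q=R.from_quat(s['ee_rot']);print(q.as_matrix().round(3),s['tool_pos'])
m=q.as_matrix(); yaw=np.arctan2(m[1,1],m[0,1]);print('jaw yaw',yaw, 'to box', [(np.pi/2-.068+k*np.pi-yaw) for k in(-1,0,1)])
H=np.array([.642,-.172]);ax=np.array([np.cos(.068),-np.sin(.068)])
for th in(.86,.6,.4,.2,0):
    r=-.105*np.cos(th)+.008*np.sin(th); print(th,np.r_[H+ax*r,.1+.105*np.sin(th)+.008*np.cos(th)].round(4))
E
```

```text
[[-0.001  0.317 -0.948]
 [ 0.002 -0.948 -0.317]
 [-1.    -0.002  0.   ]] [ 0.19806492 -0.59220982  0.23798674]
jaw yaw -1.247879655687115 to box [np.float64(-0.3909166711077816), np.float64(2.7506759824820115), np.float64(5.892268636071805)]
0.86 [ 0.5797 -0.1678  0.1848]
0.6 [ 0.56   -0.1664  0.1659]
0.4 [ 0.5486 -0.1656  0.1483]
0.2 [ 0.5409 -0.1651  0.1287]
0 [ 0.5372 -0.1649  0.108 ]
```

Call:
{"name": "send_rows", "arguments": {
  "plan": [
    [[20, 20, 30], [0, 0, -0.08], -1],
    [[50, 50, 60], [0, 0, -0.16], -1],
    [[85, 90, 75], [0, 0, -0.24], -1],
    [[120, 130, 80], [0, 0, -0.32], -1],
    [[155, 170, 80], [0, 0, -0.39], -1]
  ],
  "squeeze": 30
}}

```text
clock: 0.6
tool_pos: [0.3456, -0.4316, 0.3193]
ee_rot: [0.707, -0.026, -0.706, -0.025]
wrist_force: [1.2, -1.1, -0.2]
opening: 0.571
```

Call:
{"name": "send_rows", "arguments": {
  "plan": [
    [[35, 40, 0], [0, 0, 0], -1],
    [[70, 80, 0], [0, 0, 0], -1],
    [[105, 120, 0], [0, 0, 0], -1],
    [[145, 160, 0], [0, 0, 0], -1],
    [[185, 200, 0], [0, 0, 0], -1]
  ]
}}

```text
clock: 1.1
tool_pos: [0.5143, -0.2471, 0.3183]
ee_rot: [-0.706, 0.024, 0.707, 0.024]
wrist_force: [0.7, -1.8, -0.2]
opening: 0.117
```

Call:
{"name": "send_rows", "arguments": {
  "plan": [
    [[20, 20, 0], [0, 0, 0], -1],
    [[40, 40, 0], [0, 0, 0], -1],
    [[53, 55, 0], [0, 0, 0], -1],
    [[53, 55, 0], [0, 0, 0], -1]
  ]
}}

```text
clock: 1.5
tool_pos: [0.5682, -0.1901, 0.3178]
ee_rot: [0.707, -0.021, -0.707, -0.023]
wrist_force: [-0.3, 0.4, 0.7]
opening: 0.006
```

Call:
{"name": "send_rows", "arguments": {
  "plan": [
    [[15, 12, 0], [0, 0, 0], -1],
    [[24, 22, -20], [0, 0, 0], -1],
    [[24, 22, -50], [0, 0, 0], -1],
    [[24, 22, -80], [0, 0, 0], -1],
    [[24, 22, -105], [0, 0, 0], -1]
  ]
}}

```text
clock: 2.0
tool_pos: [0.5887, -0.1735, 0.2118]
ee_rot: [-0.706, 0.025, 0.708, 0.024]
wrist_force: [-0.7, 0.7, 0.2]
opening: 0.005
```

Call:
{"name": "send_rows", "arguments": {
  "plan": [
    [[0, 0, 0], [0, 0, 0], -1]
  ]
}}

```text
clock: 2.1
tool_pos: [0.5868, -0.173, 0.2101]
ee_rot: [-0.704, 0.024, 0.71, 0.024]
wrist_force: [-0.8, 0.4, 0.0]
opening: 0.002
```

```bash
python3 - <<'E'
from h import *
s=snap('side','s2.png');print(read_state()['tool_pos'],read_state()['wrist_force'])
i=s['pixels'][120:330,150:400];cv2.imwrite('pics/s2b.png',cv2.resize(np.clip(i*1.5,0,255).astype(np.uint8),None,fx=2.8,fy=2.8,interpolation=cv2.INTER_CUBIC))
E
```

```text
[ 0.58851172 -0.17308274  0.21222451] [ 0.46787858 -0.15059361  0.06797708]
```

View pics/s2b.png

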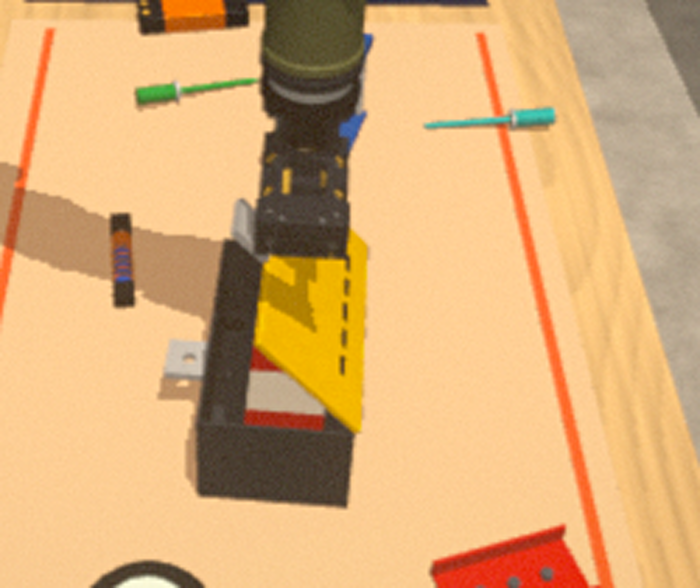

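The view shows the gripper above the lid's outer face with its body clear of the upper lug at about (245,225). The green and turquoise look-alikes, at about (190,90) and (490,122), are now lying down, and nothing I did went near them. Next I push the lid along its arc.

Call:
{"name": "send_rows", "arguments": {
  "plan": [
    [[0, 2, -15], [0, 0, 0], -1],
    [[-4, 2, -25], [0, 0, 0], -1],
    [[-10, 2, -35], [0, 0, 0], -1],
    [[-18, 2, -44], [0, 0, 0], -1],
    [[-24, 2, -54], [0, 0, 0], -1]
  ]
}}

```text
clock: 2.65
tool_pos: [0.567, -0.1703, 0.1609]
ee_rot: [0.708, -0.024, -0.706, -0.024]
wrist_force: [-0.2, 0.7, 3.1]
opening: 0.004
```

Call:
{"name": "send_rows", "arguments": {
  "plan": [
    [[-5, 0, -8], [0, 0, 0], -1],
    [[-9, 0, -16], [0, 0, 0], -1],
    [[-13, 0, -24], [0, 0, 0], -1],
    [[-16, 0, -32], [0, 0, 0], -1],
    [[-18, 0, -40], [0, 0, 0], -1]
  ]
}}

```text
clock: 3.15
tool_pos: [0.5487, -0.17, 0.119]
ee_rot: [0.707, -0.024, -0.706, -0.024]
wrist_force: [0.7, 0.4, 1.5]
opening: 0.007
```

Call:
{"name": "send_rows", "arguments": {
  "plan": [
    [[-1, 0, -4], [0, 0, 0], -1],
    [[-2, 0, -7], [0, 0, 0], -1],
    [[-2, 0, -9], [0, 0, 0], -1]
  ]
}}

```text
clock: 3.45
tool_pos: [0.5462, -0.17, 0.1102]
ee_rot: [-0.706, 0.024, 0.707, 0.024]
wrist_force: [0.5, -0.3, 1.5]
opening: 0.003
```

Call:
{"name": "send_rows", "arguments": {
  "plan": [
    [[0, 0, -2], [0, 0, 0], -1],
    [[0, 0, -4], [0, 0, 0], -1],
    [[0, 0, -4], [0, 0, 0], -1]
  ]
}}

```text
clock: 3.75
tool_pos: [0.5461, -0.17, 0.1083]
ee_rot: [-0.707, 0.024, 0.707, 0.024]
wrist_force: [-4.1, 0.4, 17.0]
opening: 0.005
```

The lid is on its stop: tip at z 0.108 with 17 N. Next I'll rise and look down at the eyes.

Call:
{"name": "send_rows", "arguments": {
  "plan": [
    [[0, 0, 30], [0, 0, 0], -1],
    [[0, 0, 70], [0, 0, 0], 0],
    [[-20, 2, 110], [0, 0, 0], 1],
    [[-40, 5, 140], [0, 0, 0], 1],
    [[-55, 6, 160], [0, 0, 0], 1]
  ]
}}

```text
clock: 4.25
tool_pos: [0.4907, -0.1639, 0.2686]
ee_rot: [0.707, -0.024, -0.706, -0.024]
wrist_force: [-0.2, -0.9, -0.1]
opening: 0.343
```

Call:
{"name": "send_rows", "arguments": {
  "plan": [
    [[0, 0, 0], [0, 0, 0], 1],
    [[0, 0, 0], [0, 0, 0], 1]
  ]
}}

```text
clock: 4.45
tool_pos: [0.4917, -0.164, 0.2663]
ee_rot: [0.707, -0.024, -0.707, -0.024]
wrist_force: [1.0, 0.5, -0.2]
opening: 0.527
```

```bash
python3 - <<'E'
from h import *
s=snap('wrist','w1.png');print({k:s[k] for k in s if k!='pixels'},read_state()['tool_pos'])
sd=snap('side','s3.png')
c=np.zeros((600,800,3),np.uint8)
c[:384,:512]=s['pixels'];i=sd['pixels'][220:270,195:265]
c[384:600,:302]=cv2.resize(i,(302,216),interpolation=cv2.INTER_CUBIC)
cv2.imwrite('pics/w1b.png',np.clip(c*1.4,0,255).astype(np.uint8))
E
```

```text
{'fx': 296.8682667581685, 'fy': 296.8682667581685, 'cx': 256.43745585707416, 'cy': 187.72422119162, 'xyz': array([ 0.56888207, -0.16922328,  0.41301686]), 'attitude': array([ 0.10188262, -0.10888371,  0.72228384, -0.67532979])} [ 0.49167514 -0.16375829  0.26563494]
```

View pics/w1b.png

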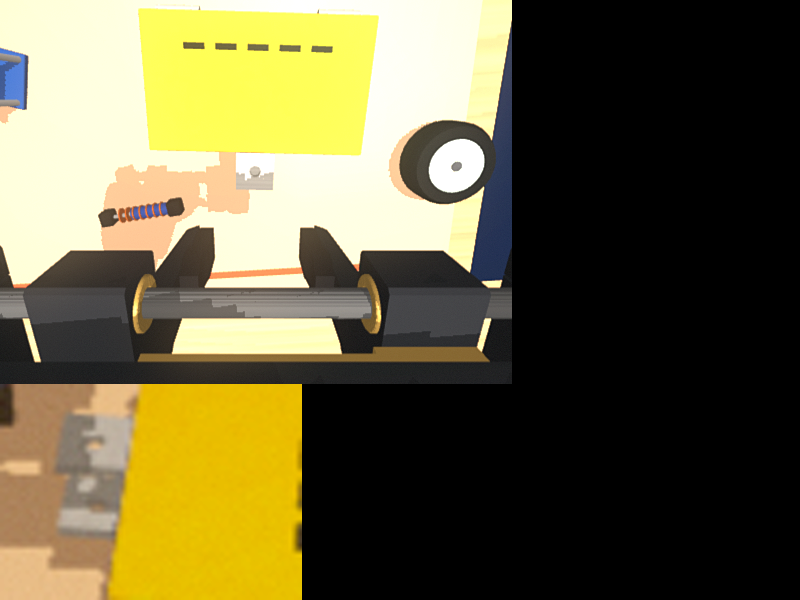

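```bash
python3 - <<'E'
from h import *
w=load('w1');s=load('s3')
z=lambda i,x,y,n,f:cv2.resize(np.clip(i[y:y+n,x:x+n].astype(float)*g,0,255).astype(np.uint8),(n*f,n*f),interpolation=cv2.INTER_CUBIC)
g=.9;a=z(w['pixels'],231,147,50,8)
g=1.6;b=z(s['pixels'],202,222,40,10)
cv2.imwrite('pics/c2.png',np.hstack([a,b]))
E
```

```text
(no output)
```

View pics/c2.png

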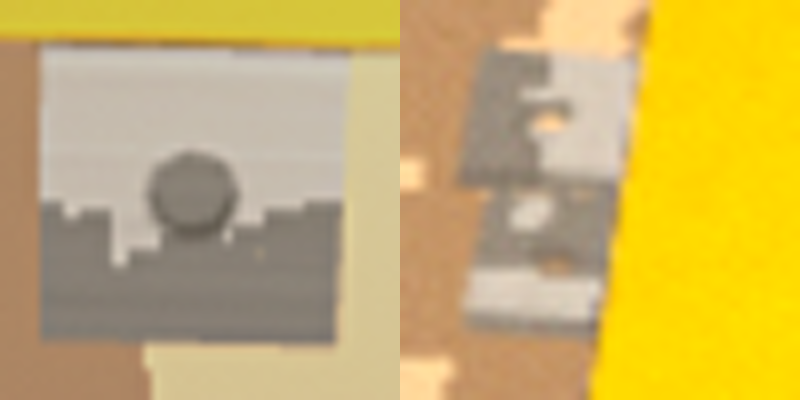

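```bash
python3 - <<'E'
from h import *
w=load('w1');s=load('s3');t=load('top1')
print('wrist up',atz(w,254.7,170.9,.108),'side up',atz(s,216.2,233.4,.108),'side low',atz(s,217.3,247.5,.055),'top low',atz(t,298.2,213.8,.055))
print('tri',tri([(w,254.7,170.9),(s,216.2,233.4)]))
# calibration check: lug corners from the wrist crop, sizes
for u,v in((40,45),(349,52),(335,345),(40,343)): print(atz(w,231+u/8-.44,147+v/8-.44,.108))
q=read_state();m=R.from_quat(q['ee_rot']).as_matrix();print(np.arctan2(m[1,1],m[0,1]))
E
```

```text
wrist up [ 0.49364491 -0.16235735  0.108     ] side up [ 0.49276117 -0.16570854  0.108     ] side low [ 0.49448185 -0.16442383  0.055     ] top low [ 0.49068529 -0.16094728  0.055     ]
tri [ 0.49265223 -0.16225794  0.10427677]
[ 0.51489043 -0.14392867  0.108     ]
[ 0.51128658 -0.18384533  0.108     ]
[ 0.47159335 -0.17999044  0.108     ]
[ 0.47454206 -0.14037348  0.108     ]
-1.637693204999632
```

Call:
{"name": "send_rows", "arguments": {
  "plan": [
    [[10, 30, 15], [0, 0, 0], -0.1],
    [[25, 70, 30], [0, 0, 0], -0.1],
    [[40, 110, 35], [0, 0, 0], -0.1],
    [[55, 150, 35], [0, 0, 0], -0.1],
    [[70, 190, 35], [0, 0, 0], -0.1]
  ]
}}

```text
clock: 5.05
tool_pos: [0.5622, 0.0281, 0.3001]
ee_rot: [-0.706, 0.024, 0.707, 0.024]
wrist_force: [1.1, -0.6, 0.1]
opening: 0.448
```

Call:
{"name": "send_rows", "arguments": {
  "plan": [
    [[15, 40, 0], [0, 0, 0], -0.1],
    [[30, 80, 0], [0, 0, 0], -0.1],
    [[45, 120, 0], [0, 0, 0], -0.1],
    [[60, 160, 0], [0, 0, 0], -0.1],
    [[75, 200, 0], [0, 0, 0], -0.1]
  ]
}}

```text
clock: 5.55
tool_pos: [0.6368, 0.2282, 0.2993]
ee_rot: [-0.706, 0.024, 0.708, 0.023]
wrist_force: [0.7, -0.6, -0.1]
opening: 0.448
```

Call:
{"name": "send_rows", "arguments": {
  "plan": [
    [[0, 5, 0], [0, 0, 0], -0.1],
    [[0, 5, 0], [0, 0, 0], -0.1],
    [[0, 5, 0], [0, 0, 0], -0.1]
  ]
}}

```text
clock: 5.85
tool_pos: [0.6365, 0.2293, 0.3002]
ee_rot: [-0.706, 0.025, 0.707, 0.023]
wrist_force: [-0.0, -1.0, 0.4]
opening: 0.451
```

```bash
python3 - <<'E'
from h import *
s=snap('wrist','w2.png');q=read_state();print(q['tool_pos'],q['opening'],s['xyz'])
cv2.imwrite('pics/w2b.png',cv2.resize(np.clip(s['pixels'][60:360,90:490]*1.1,0,255).astype(np.uint8),(800,600),interpolation=cv2.INTER_CUBIC))
E
```

```text
[0.63664375 0.22873012 0.30074612] 0.44770792950654037 [0.71398679 0.2242548  0.446723  ]
```

View pics/w2b.png

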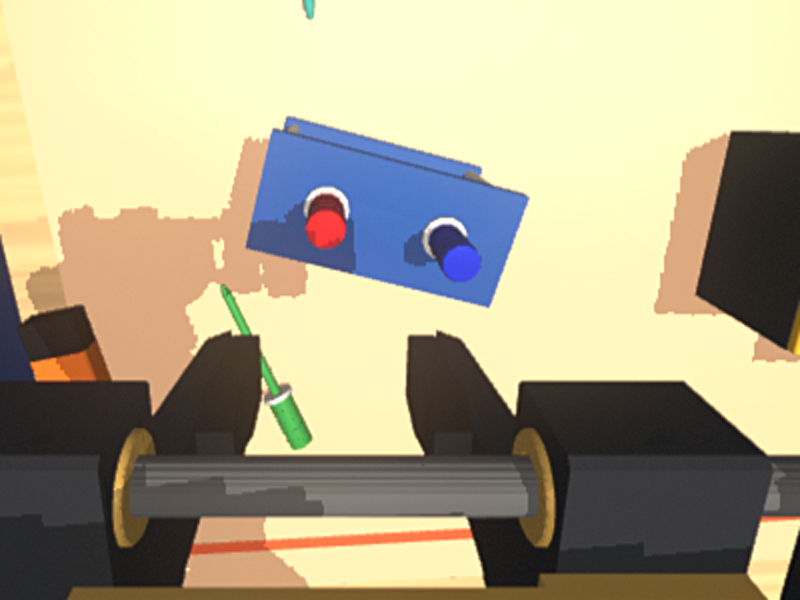

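```bash
python3 - <<'E'
from h import *
w=load('w2')
print('top',atz(w,252.3,173.9,.165),'collar',atz(w,252.8,164,.118),'blue',atz(w,319.8,191.3,.165))
q=read_state();r=R.from_quat(q['ee_rot']);p=q['tool_pos'];print('tcp proj',proj(w,p),'p',p)
# camera in tool frame
for n in('w1','w2'):
    pass
E
```

```text
top [0.64099108 0.23259679 0.165     ] collar [0.64030625 0.23258538 0.118     ] blue [0.61845707 0.16668902 0.165     ]
tcp proj [[257.26214919 243.73817114]] p [0.63664375 0.22873012 0.30074612]
```

Call:
{"name": "send_rows", "arguments": {
  "plan": [
    [[4, 3, -20], [0, 0, 0], -0.1],
    [[4, 3, -60], [0, 0, 0], -0.1],
    [[4, 3, -100], [0, 0, 0], -0.1],
    [[4, 3, -130], [0, 0, 0], -0.1],
    [[4, 3, -150], [0, 0, 0], -0.1]
  ]
}}

```text
clock: 6.4
tool_pos: [0.6395, 0.2311, 0.1491]
ee_rot: [-0.706, 0.026, 0.708, 0.024]
wrist_force: [-0.0, 1.1, -0.5]
opening: 0.452
```

Call:
{"name": "send_rows", "arguments": {
  "plan": [
    [[0, 0, -14], [0, 0, 0], -0.1],
    [[0, 0, -26], [0, 0, 0], -0.1],
    [[0, 0, -26], [0, 0, 0], -0.1]
  ]
}}

```text
clock: 6.7
tool_pos: [0.64, 0.2331, 0.1244]
ee_rot: [-0.706, 0.025, 0.707, 0.024]
wrist_force: [0.3, 0.3, 0.7]
opening: 0.45
```

Now close on the handle, hold, and lift.

Call:
{"name": "send_rows", "arguments": {
  "plan": [
    [[0, 0, 0], [0, 0, 0], -1],
    [[0, 0, 0], [0, 0, 0], -1],
    [[0, 0, 0], [0, 0, 0], -1],
    [[0, 0, 0], [0, 0, 0], -1],
    [[0, 0, 0], [0, 0, 0], -1]
  ],
  "squeeze": 35
}}

```text
clock: 7.2
tool_pos: [0.6413, 0.2342, 0.1267]
ee_rot: [0.707, -0.024, -0.706, -0.024]
wrist_force: [-0.6, -0.1, 6.3]
opening: 0.217
```

Call:
{"name": "send_rows", "arguments": {
  "plan": [
    [[0, 0, 10], [0, 0, 0], -1],
    [[0, 0, 30], [0, 0, 0], -1],
    [[0, 0, 60], [0, 0, 0], -1],
    [[0, 0, 90], [0, 0, 0], -1],
    [[0, 0, 125], [0, 0, 0], -1]
  ]
}}

```text
clock: 7.7
tool_pos: [0.6396, 0.234, 0.2511]
ee_rot: [-0.706, 0.024, 0.707, 0.023]
wrist_force: [-0.2, -0.0, -0.5]
opening: 0.22
```

Call:
{"name": "send_rows", "arguments": {
  "plan": [
    [[-10, -20, 30], [0, 0, 0], -1],
    [[-25, -55, 45], [0, 0, 0], -1],
    [[-38, -95, 45], [0, 0, 0], -1],
    [[-52, -135, 45], [0, 0, 0], -1],
    [[-66, -175, 45], [0, 0, 0], -1]
  ]
}}

```text
clock: 8.2
tool_pos: [0.5735, 0.0579, 0.2959]
ee_rot: [0.707, -0.024, -0.707, -0.024]
wrist_force: [0.4, -1.3, -1.2]
opening: 0.216
```

Call:
{"name": "send_rows", "arguments": {
  "plan": [
    [[-15, -40, 0], [0, 0, 0], -1],
    [[-30, -80, 0], [0, 0, 0], -1],
    [[-45, -120, 0], [0, 0, 0], -1],
    [[-60, -160, 0], [0, 0, 0], -1],
    [[-75, -200, 0], [0, 0, 0], -1]
  ]
}}

```text
clock: 8.7
tool_pos: [0.4985, -0.1421, 0.2959]
ee_rot: [0.707, -0.024, -0.707, -0.024]
wrist_force: [1.2, 0.1, -1.2]
opening: 0.215
```

Call:
{"name": "send_rows", "arguments": {
  "plan": [
    [[-6, -20, -15], [0, 0, 0], -1],
    [[-6, -20, -35], [0, 0, 0], -1],
    [[-6, -20, -53], [0, 0, 0], -1],
    [[-6, -20, -53], [0, 0, 0], -1]
  ]
}}

```text
clock: 9.1
tool_pos: [0.4917, -0.1604, 0.2409]
ee_rot: [-0.705, 0.023, 0.708, 0.024]
wrist_force: [0.0, 0.8, -0.6]
opening: 0.218
```

```bash
python3 - <<'E'
from h import *
P=np.mean([read_state()['tool_pos'] for _ in range(3)],0);print(P)
w=snap('wrist','w4.png');s=snap('side','s4.png');t=snap('top','t4.png');print(read_state()['tool_pos'],w['xyz'])
z=lambda i,x,y,n,m,f,g:cv2.resize(np.clip(i[y:y+m,x:x+n].astype(float)*g,0,255).astype(np.uint8),(n*f,m*f),interpolation=cv2.INTER_CUBIC)
cv2.imwrite('pics/c4.png',np.hstack([z(w['pixels'],211,130,80,100,5,1.0),z(s['pixels'],190,165,66,83,6,1.6)[:500,:396]]) if 0 else np.hstack([z(w['pixels'],216,130,80,100,5,1.0),z(s['pixels'],185,165,80,100,5,1.6)]))
E
```

```text
[ 0.49174196 -0.16043118  0.24086266]
[ 0.49409836 -0.16066122  0.24334386] [ 0.56972842 -0.16594416  0.38715646]
```

View pics/c4.png

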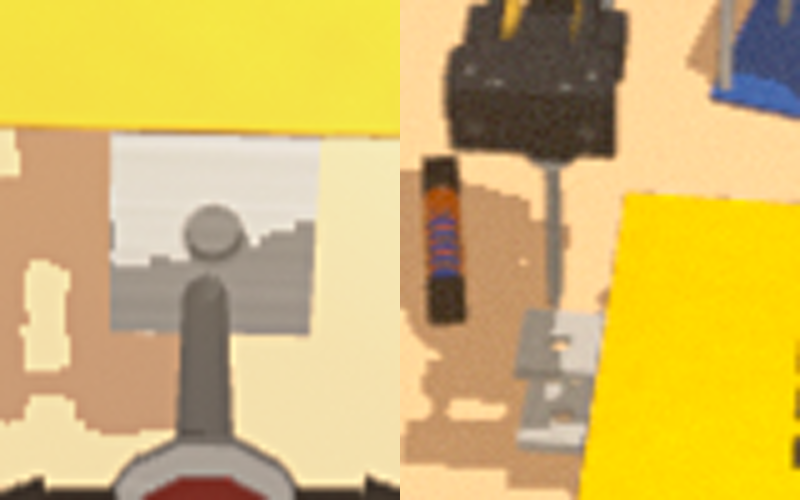

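```bash
python3 - <<'E'
from h import *
w=load('w4');s=load('s4')
W=lambda a,b:(w,216+a/5-.4,130+b/5-.4);S=lambda a,b:(s,185+(a-400)/5-.4,165+b/5-.4)
tip=tri([W(208,278),S(554.5,304)]);print('tip',tip)
for z in(.133,.134,tip[2]): print(z,atz(*W(208,278),z),atz(*S(554.5,304),z))
print('hole w',atz(*W(214,232),.108),'s',atz(*S(559,345),.108))
T=tip
for dz in(0,.03,.06,.09):
    a=proj(w,T+[0,0,dz])[0];b=proj(s,T+[0,0,dz])[0]
    print(dz,'w',(a-[215.6,129.6])*5,'s',(b-[184.6,164.6])*5+[400,0])
E
```

```text
tip [ 0.49154171 -0.16105829  0.13106451]
0.133 [ 0.49232858 -0.16114412  0.133     ] [ 0.49145763 -0.16282673  0.133     ]
0.134 [ 0.49263312 -0.16116301  0.134     ] [ 0.49150889 -0.16379324  0.134     ]
0.1310645111099064 [ 0.49173916 -0.16110757  0.13106451] [ 0.49135841 -0.16095607  0.13106451]
hole w [ 0.49398141 -0.1624583   0.108     ] s [ 0.49326929 -0.16637059  0.108     ]
0 w [207.79997061 279.06189067] s [554.87287621 304.15422769]
0.03 w [208.02482167 333.52479412] s [553.62403243 260.10880771]
0.06 w [208.3107946 402.7924959] s [552.33150794 214.52281512]
0.09 w [208.68673196 493.85117444] s [550.99297025 167.31398452]
```

The wrist crop shows the tip at (208,278) and the hole at (214,232). The shank is vertical in both views. The tip needs about +1.8 mm in x and −1.5 mm in y.

Call:
{"name": "send_rows", "arguments": {
  "plan": [
    [[1.8, -1.4, 0], [0, 0, 0], -1],
    [[1.8, -1.4, -10], [0, 0, 0], -1],
    [[1.8, -1.4, -20], [0, 0, 0], -1],
    [[1.8, -1.4, -27], [0, 0, 0], -1],
    [[1.8, -1.4, -33], [0, 0, 0], -1]
  ]
}}

```text
clock: 9.75
tool_pos: [0.4949, -0.1621, 0.2085]
ee_rot: [-0.706, 0.024, 0.707, 0.024]
wrist_force: [0.4, -0.3, -1.1]
opening: 0.214
```

Call:
{"name": "send_rows", "arguments": {
  "plan": [
    [[0, 0, -6], [0, 0, 0], -1],
    [[0, 0, -12], [0, 0, 0], -1],
    [[0, 0, -18], [0, 0, 0], -1],
    [[0, 0, -18], [0, 0, 0], -1]
  ]
}}

```text
clock: 10.15
tool_pos: [0.4948, -0.1621, 0.1907]
ee_rot: [-0.706, 0.024, 0.707, 0.024]
wrist_force: [-1.5, 0.0, -0.9]
opening: 0.22
```

```bash
python3 - <<'E'
from h import *
w=snap('wrist','w5.png');s=snap('side','s5.png')
q=[]
for _ in range(3): q.append(read_state())
print(q[-1]['tool_pos'],q[-1]['wrist_force'],q[-1]['moment'],q[-1]['opening'])
z=lambda i,x,y,n,m,f,g:cv2.resize(np.clip(i[y:y+m,x:x+n].astype(float)*g,0,255).astype(np.uint8),(n*f,m*f),interpolation=cv2.INTER_CUBIC)
cv2.imwrite('pics/c5.png',np.hstack([z(w['pixels'],226,155,50,62,8,1.0),z(s['pixels'],195,200,50,62,8,1.6)]))
E
```

```text
[ 0.495327   -0.16224961  0.19142597] [-1.44159578  0.07414148 -0.64104896] [-0.01656893  0.04595106 -0.01664373] 0.21443761445660203
```

View pics/c5.png

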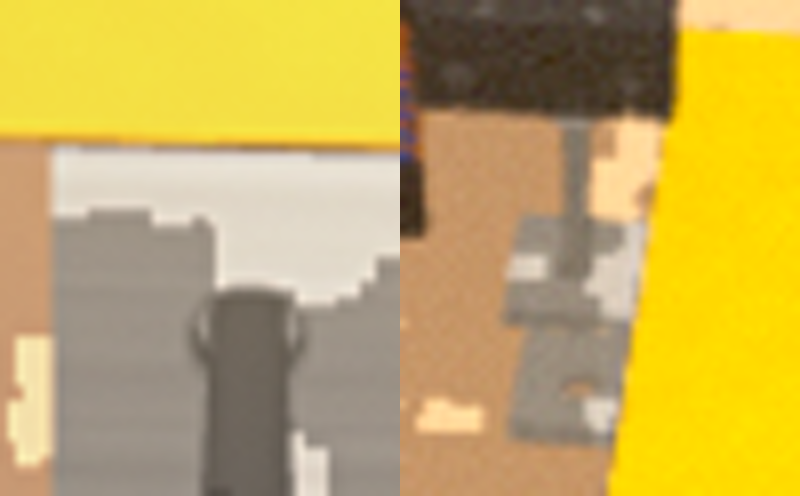

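The nose is through the upper eye and centred in y. It is leaning on the far (+x) rim, at −1.5 N. I'll back off 1 mm in x and go on down.

Call:
{"name": "send_rows", "arguments": {
  "plan": [
    [[-1, -0.3, 0], [0, 0, 0], -1],
    [[-1, -0.3, -7], [0, 0, 0], -1],
    [[-1, -0.3, -14], [0, 0, 0], -1],
    [[-1, -0.3, -21], [0, 0, 0], -1],
    [[-1, -0.3, -21], [0, 0, 0], -1]
  ]
}}

```text
clock: 10.75
tool_pos: [0.4935, -0.1623, 0.1693]
ee_rot: [-0.706, 0.024, 0.708, 0.024]
wrist_force: [0.5, 0.0, -1.4]
opening: 0.215
```

Call:
{"name": "send_rows", "arguments": {
  "plan": [
    [[0, 0, -4], [0, 0, 0], -1],
    [[0, 0, -8], [0, 0, 0], -1],
    [[0, 0, -12], [0, 0, 0], -1],
    [[0, 0, -12], [0, 0, 0], -1]
  ]
}}

```text
clock: 11.15
tool_pos: [0.494, -0.1625, 0.158]
ee_rot: [-0.706, 0.024, 0.707, 0.024]
wrist_force: [-0.6, -0.5, -0.5]
opening: 0.218
```

No contact force, and the tip is now inside the lower eye. Continue to the collar height.

Call:
{"name": "send_rows", "arguments": {
  "plan": [
    [[0, 0, -7], [0, 0, 0], -1],
    [[0, 0, -14], [0, 0, 0], -1],
    [[0, 0, -21], [0, 0, 0], -1],
    [[0, 0, -28], [0, 0, 0], -1],
    [[0, 0, -30], [0, 0, 0], -1]
  ]
}}

```text
clock: 11.65
tool_pos: [0.4938, -0.1624, 0.1275]
ee_rot: [-0.706, 0.024, 0.707, 0.024]
wrist_force: [0.7, -0.4, -0.9]
opening: 0.214
```

Call:
{"name": "send_rows", "arguments": {
  "plan": [
    [[0, 0, 0], [0, 0, 0], -1],
    [[0, 0, 0], [0, 0, 0], -1]
  ]
}}

```text
clock: 11.85
tool_pos: [0.4944, -0.1626, 0.1285]
ee_rot: [0.707, -0.024, -0.707, -0.024]
wrist_force: [1.1, -0.4, -0.7]
opening: 0.214
```

```bash
python3 - <<'E'
from h import *
w=snap('wrist','w6.png');s=snap('side','s6.png');t=snap('top','t6.png')
q=read_state();print(q['tool_pos'],q['wrist_force'],q['moment'],q['opening'],w['xyz'])
z=lambda i,x,y,n,m,f,g:cv2.resize(np.clip(i[y:y+m,x:x+n].astype(float)*g,0,255).astype(np.uint8),(n*f,m*f),interpolation=cv2.INTER_CUBIC)
cv2.imwrite('pics/c6.png',np.hstack([z(w['pixels'],216,145,80,100,5,1.0),z(s['pixels'],195,200,50,62,8,1.6)[:496],]) if 0 else np.hstack([z(w['pixels'],216,145,80,100,5,1.0)[:496],z(s['pixels'],195,200,50,62,8,1.6)]))
E
```

```text
[ 0.49453389 -0.16260777  0.12875861] [-0.43209082  0.54593217 -1.3655068 ] [ 0.02165662  0.03307348 -0.02719431] 0.21461625797852352 [ 0.571693   -0.16784566  0.27519547]
```

View pics/c6.png

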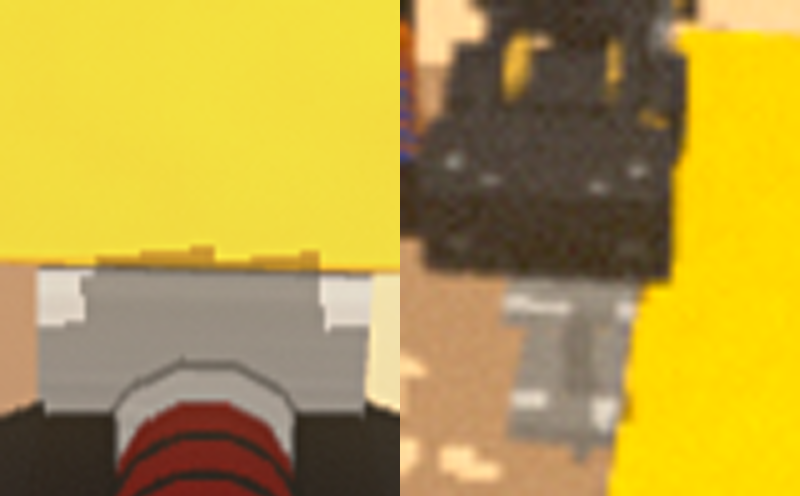

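```bash
python3 - <<'E'
from h import *
w=load('w6');s=load('s6')
for cu in(.114,.116,.118,.120,.122):
    a=np.linspace(0,2*np.pi,73);c=np.c_[.4938+.013*np.cos(a),-.1625+.013*np.sin(a),np.full(73,cu+.004)]
    p=(proj(w,c)-[215.6,144.6])*5;b=(proj(s,[[.4938,-.1625,cu-.1]])[0]-[194.55,199.55])*8+[400,0]
    print(cu,'far row',p[:,1].min().round(1),'cols',p[:,0].min().round(1),p[:,0].max().round(1),'tip side',b.round(1))
E
```

```text
0.114 far row 353.8 cols 91.7 314.5 tip side [582.3 464.1]
0.116 far row 360.6 cols 90.5 315.7 tip side [582.2 460.1]
0.118 far row 367.6 cols 89.2 317.0 tip side [582.1 456. ]
0.12 far row 374.7 cols 87.9 318.2 tip side [582.  451.9]
0.122 far row 382.0 cols 86.6 319.6 tip side [581.8 447.8]
```

```bash
python3 - <<'E'
from station import *
q=read_state();print(q['clock'],q['tool_pos'],q['wrist_force'],q['opening']);print(hand_in())
E
```

```text
12.0 [ 0.49453389 -0.16260777  0.12875861] [-0.43209082  0.54593217 -1.3655068 ] 0.21461625797852352
the job is handed in; nothing more can be done
None
```

The lid is shut, and the red-handled pin is threaded through both eyes and still gripped. I handed the job in at 12.0 s on the robot's clock, against the 64 s limit.

- **Lid:** I pushed it shut first. The fingertips stopped at z = 0.108 m with 17 N, which is the closed height, and the pictures show it level.
- **Pin:** It stands upright. The last side picture shows the shank passing through both eyes with the tip below the lower one. The wrist force is about 1 N, so the collar is not resting on the eye.
- **Collar gap:** Adding up the moves since the grasp puts the collar 10 mm above the lid's eye. The camera estimates ran from about 7 to 12 mm, with around 2 mm of calibration error or more, so I left it at the 10 mm figure.
- **Other items:** I did not touch the blue pin, wheel, shock absorber or spare battery. I did not check their positions again at the end.
- **Look-alike pins:** The green and turquoise pins were upright in the first pictures and lying down in a later one. The arm was never near them, so they seem to have fallen over by themselves.

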